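Show a reference-stone plate to the bench loupe

ROBOT

A 7-joint arm with a two-finger parallel gripper is mounted at the origin on the work surface. World frame = base frame: x ahead of the robot, y to its left, z up, the work surface at z = 0. Lengths are in mm, angles in rad, forces in N, time in s.
With the tool pointing down it reaches from about 400 to 850 mm from the base axis. Payload 10.4 kg.
Tool frame: the origin (TCP) lies midway between the tips of the shut fingers; the grasp point (between the pads) lies 19 mm behind it; z points along the fingers, y is the line along which they close (so a half turn about z gives the same grasp; the last joint's range is limited). The gripper opens to 85 mm and grips with 20 to 120 N. Pads are 22 mm wide; open, the fingers measure 114 mm over their backs; the gripper's body (76 mm by 85 mm) begins 54 mm behind the grasp point. The pads swing forward as they close: fully open they stand 13 mm farther back than shut.
Start: joints at [1.115, 0.332, -0.065, 1.46, 0.022, 1.35, -0.088], TCP at [262.157, -567.384, 231.338] pointing down, gripper open.
Joint ranges: [-2.6, 2.6], [-0.5, 2.12], [-1.47, 1.34], [0.16, 2.42], [-1.27, 4.41], [0.06, 2.06], [-2.6, 2.6]. Speed limits (rad/s): [2.22, 2.22, 2.79, 2.79, 3.14, 3.14, 3.14].

INTERFACE

Orientations are given as a unit quaternion [w, x, y, z].
In Python, from station import get_obs, read_camera, camera_info, close_job gives the robot as it stands.
- The arm moves only by the tool send_rows, never from a script. Its argument "targets" is a list of rows, each a list of 3 entries, a list of its own where there are three numbers: the closure, from -1 (fully open) to 1 (shut), then the shift along the tool's x, y, z in m, then the turn, a rotation vector about the tool's x, y, z in rad. In form: [[gripper, [tx, ty, tz], [ax, ay, az]], ...]. A call has exactly 8 rows; each row shifts and turns the commanded pose from where the row before left it, along the tool's axes as they then stand; what a row does not reach is not made up. A row lasts 1/8 s, in which the tool goes at most 62.5 mm and 10.7 degrees, less where a joint would pass 70% of its speed; a pose out of reach is approached as far as the arm can. A call with a gripper value outside its range is refused whole. The fingers move at their own pace and stop on an object; "force" is the grip in N (left out, the last holds). Time passes only in rows, so rows that do not move let the fingers close, or fill a call up. It gives the time, the measured TCP pose, the force, the opening and the grip force at its end, in the units of the state.
- get_obs(): the state, without advancing time (a new reading comes with each control period).
- read_camera(name): name is "scene" or "top" or "wrist"; returns (picture, depth): 400x640x3 uint8, red, green, blue; 400x640 float32, mm along the optical axis (not along the pixel's ray), 0 where there is no reading.
- camera_info(name): a dict with "mtx" (3x3 intrinsics, pixels), "rvec" (rotation vector, rad) and "tvec" (3), from world to camera coordinates, as OpenCV has them. Camera axes: x right, y down, z forward; pixel columns grow to the right and rows downward; lengths in mm; the calibration is good to about 2 mm. A picture is of the moment at which its call begins: read the wrist's pose just before it. camera_info takes no time and is no camera call; for the wrist camera it gives the pose at the moment of the call.
- close_job(): hands the job in; it is judged then, once.
The state is a dict: "t": time; "joint_positions": joint angles; "joint_velocities": joint speeds; "effort": joint torques, N m; "tcp_pos": TCP position; "tcp_rot": TCP orientation; "contact_force": force on the tool from outside, world axes, zero at the start; "ft_torque": the same for the moment, N m; "gripper_width": finger opening in mm; "grip_force": force on a finger pad.
Only numpy, scipy, OpenCV 4.12 (cv2) and the standard library are available. Lean on these libraries where they do the work, as an engineer would, in place of code of your own. Each camera call takes 0.05 s, during which the arm holds its last target. There are 200 camera calls.

TASK

Lift the flap of the black stone case by its brass grip until it stands open, draw the blue-topped plate up out of its slot, and hold it upright before the loupe, on the side away from the post: middle stone centred on the lens and about 4 cm from it, flat face square to the lens. Finish while still holding the plate steady there, touching nothing but the gripper. Do not knock the plate on the loupe, and leave the yellow-topped plate in its slot and the can, notes, phone and tweezers where they are.

Things in the scene. Friction and masses are not known exactly. Their poses are not given: they have to be found in the camera images.
- case: Black open box under the flap, fixed to the desk, 130 (x) x 160 (y) x 80 mm high, walls and floor 5 mm. Origin: centre of its underside; z up; +x points to the hinge side, y runs along the hinge. Inside lies a grey insert whose top is 30 mm above the desk, with two slots 62 mm long (along x), 12 mm wide and 18 mm deep, centred at x = -15 mm and y = +36 and -36 mm. A plate stands in each slot; which plate is in which slot varies.
- flap (a joint): Angle of the cover flap in rad: 0 shut, grows as the free edge rises; 1.57 upright, stop at 1.9. It may start ajar by up to 0.25. The hinge is stiff: the flap stays where it is left (opened to about 1.6 or more it leaves most room above the plates; upright it reaches 210 mm above the desk), and takes about 3 N at the grip to move. The flap is 130 x 160 x 8 mm, 0.15 kg, black with a blue panel.
- flap_grip (a point): Centre of the brass grip on the flap's outer face, near the edge away from the hinge: a 24 mm disc on edge, axis along the hinge, 16 mm thick (pinch its two flat faces, along the hinge direction; it can turn between the fingers), its centre 24 mm above the flap's outer face. It lies 105 mm from the hinge line along the flap and 32 mm off it square to the flap. Axes: those of the flap, x across the flap toward the hinge, y along the hinge, z out of its outer face.
- flap_hinge (a point): Middle of the hinge line, on the case's rim 80 mm above the desk, at case x = +65 mm. Axes turn with the flap: y along the hinge, -x toward the flap's free edge.
- blue_plate: The plate to present: 60 (x, long) x 10 (y, thickness) x 60 mm (z, height), about 60 g, loose, white with the upper 20 mm blue and a row of three green stones in black settings visible from both faces. Origin: centre of its underside. It stands upright in a slot of the case, its long side along the case's x, its top 8 mm below the case's rim and 42 mm above the insert. Either face may be shown to the lens.
- blue_plate_stones (a point): Middle stone of the blue-topped plate, in mid-thickness, 26 mm above its underside and 34 mm below its top edge; axes as the plate's.
- yellow_plate: A second plate of the same size with a yellow top and amber stones, in the other slot; it stays there. Origin: centre of its underside.
- loupe: Bench loupe, fixed to the desk: a round lens in a 72 mm black ring, on a 10 mm bar and a 12 mm post that stands 55 mm behind the lens (local +x) on a round base of 42 mm radius and 16 mm height. Origin: on the desk right below the lens; z up, x along the lens axis from the front to the post.
- lens (a point): Centre of the lens, 130 mm above the desk; the glass is 5 mm thick. Axes as the loupe's: the lens axis is x; the front, where the plate is to be held, is -x.
- can: Red drinks can, 66 mm wide, 120 mm tall, loose bystander. Origin: centre of its underside.
- notes: Pad of coloured notes 75 x 75 x 35 mm, loose bystander. Origin: centre of its underside.
- phone: Black phone 72 x 148 x 9 mm lying flat, loose bystander. Origin: centre of its underside.
- tweezers: Steel tweezers 130 x 13 x 8 mm lying flat along x, loose bystander. Origin: centre of its underside.
Things that resemble listed ones, but are neither listed nor needed, are in the scene too. Several things have the shape of the loupe; the one meant has the colours described above.

How it is judged:
By the outcome, as a careful person would: the job done as asked, in the order asked, and still so for the second after the job is handed in, while the arm keeps its last pose, push and grip.
It also fails if it takes over 58 s, if anything falls off the work surface, if the arm or the gripper's body presses on something with over 40 N, if the wrist force passes 120 N, or if a joint passes its speed limit or range.

## Working session

There is one attempt and no reset: what is moved stays moved. The work goes in short steps, Python scripts to look and compute and a tool call to move; the robot and the scene stay as the last step left them, time stands still between calls to the robot, and variables do not carry over. Pictures are saved under pics/ and viewed, at most 10 in all, crops included, and the job is handed in when it is done.

Besides the shell and the picture viewer there is one more tool, called after "Request:" by a JSON object that holds its "method" and its "body". send_rows: Moves the arm, as the interface text tells. Its arguments: {"type":"object","properties":{"targets":{"type":"array","items":{"type":"array"}},"force":{"type":"number"}},"required":["targets"]}

```bash
ls; mkdir -p pics; python3 - <<'E'
from station import *
import cv2,numpy as np
o=get_obs();print({k:np.round(v,3) for k,v in o.items()})
for n in("scene","top"):
    p,d=read_camera(n);np.savez(f"pics/{n}0.npz",p=p,d=d);cv2.imwrite(f"pics/{n}0.png",p[...,::-1])
    i=camera_info(n);R=cv2.Rodrigues(np.array(i["rvec"]))[0];print(n,i["mtx"],-R.T@np.array(i["tvec"]).ravel(),R)
E
```

```text
pics
{'t': np.float64(0.0), 'joint_positions': array([ 1.115,  0.333, -0.065,  1.461,  0.022,  1.35 , -0.088]), 'joint_velocities': array([ 0.001,  0.002, -0.001, -0.   ,  0.   , -0.   , -0.001]), 'effort': array([ 2.0000e-03, -6.2545e+01,  5.0000e-02, -3.9161e+01,  1.6000e-02,
        1.0000e-02, -0.0000e+00]), 'tcp_pos': array([ 261.991, -567.033,  230.523]), 'tcp_rot': array([-0.001,  0.977,  0.215, -0.   ]), 'contact_force': array([ 0.155, -0.439, -0.299]), 'ft_torque': array([-0.004, -0.029,  0.064]), 'grip_force': np.float64(0.0), 'gripper_width': np.float64(85.193)}
scene [[428.4326303    0.         314.39473569]
 [  0.         428.4326303  196.26594402]
 [  0.           0.           1.        ]] [1311.71912635 -653.97249221  809.07140133] [[ 0.70541647  0.70874248  0.00846788]
 [ 0.40489813 -0.39313476 -0.82553169]
 [-0.58176036  0.58577228 -0.56429223]]
top [[364.38620494   0.         323.80035663]
 [  0.         364.38620494 199.49901325]
 [  0.           0.           1.        ]] [ 378.73447163   68.87475456 1042.4883951 ] [[-0.01332914 -0.9999027  -0.00411514]
 [-0.97525988  0.01390862 -0.22062347]
 [ 0.22065924  0.00107261 -0.97535037]]
```

View pics/scene0.png

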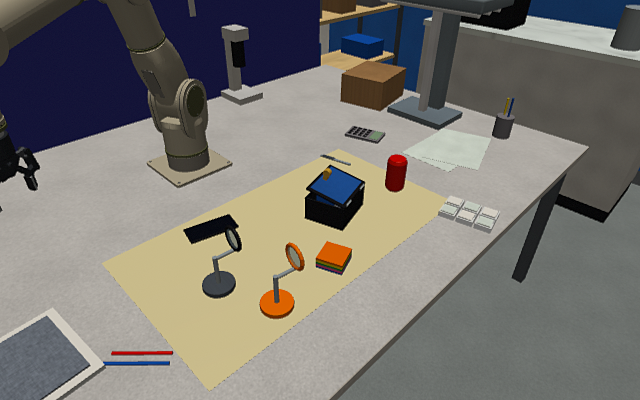

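View pics/top0.png

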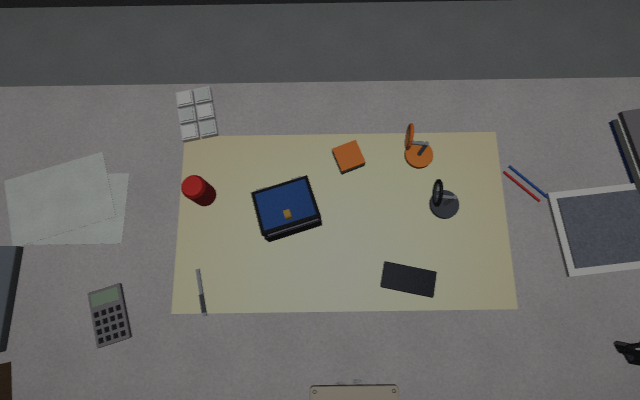

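Scene view: black case at (335,197) with brass grip at (327,173), and the flap ajar. Candidate loupes in the top view:
- **Black ring:** ring (437,192), base (445,204).
- **Orange ring:** ring (409,137), base (419,154).

The black-ringed one fits the description. I'll confirm it in a crop and measure from the depth.

```bash
cat > h.py <<'E'
import numpy as np,cv2
from station import *
def cloud(d,i):
    K=np.array(i["mtx"]);R=cv2.Rodrigues(np.array(i["rvec"]))[0];t=np.array(i["tvec"]).ravel()
    v,u=np.mgrid[:d.shape[0],:d.shape[1]]
    P=np.stack([(u-K[0,2])/K[0,0]*d,(v-K[1,2])/K[1,1]*d,d],-1)
    return (P-t)@R
def proj(X,i):
    return cv2.projectPoints(np.array(X,float).reshape(-1,1,3),np.array(i["rvec"]),np.array(i["tvec"]),np.array(i["mtx"]),None)[0][:,0]
E
python3 - <<'E'
from h import *
C={}
for n in("scene","top"):
    z=np.load(f"pics/{n}0.npz");p,d=z["p"],z["d"];C[n]=(p,d,cloud(d,camera_info(n)))
    hsv=cv2.cvtColor(p,cv2.COLOR_RGB2HSV);X=C[n][2];ok=d>0
    box={"scene":(300,160,370,235),"top":(245,170,325,245)}[n]
    W=np.zeros(d.shape,bool);W[box[1]:box[3],box[0]:box[2]]=1
    m=W&ok&(hsv[...,0]>100)&(hsv[...,0]<125)&(hsv[...,1]>120)&(hsv[...,2]>50)
    Q=X[m];c=Q.mean(0);u,s,vt=np.linalg.svd(Q-c);print(n,"panel",m.sum(),c.round(1),vt.round(3),(s/np.sqrt(len(Q))).round(2))
    r=cv2.minAreaRect(np.c_[(Q-c)@vt[0],(Q-c)@vt[1]].astype(np.float32));print(r)
    bp=cv2.boxPoints(r);print((c+bp[:,:1]*vt[0]+bp[:,1:]*vt[1]).round(1))
    m=W&ok&(hsv[...,0]>10)&(hsv[...,0]<25)&(hsv[...,1]>150)&(hsv[...,2]>90)&(X[...,2]>80);Q=X[m];print("grip",m.sum(),Q.mean(0).round(1),Q.min(0).round(1),Q.max(0).round(1))
    # dark case walls
    m=W&ok&(hsv[...,2]<60)&(X[...,2]>10)
    Q=X[m];print("case",cv2.minAreaRect(Q[:,:2].astype(np.float32)),Q[:,2].max())
    box={"scene":(195,220,248,300),"top":(425,172,465,220)}[n]
    W=np.zeros(d.shape,bool);W[box[1]:box[3],box[0]:box[2]]=1
    m=W&ok&(X[...,2]>90)&(X[...,2]<175)&(hsv[...,2]<80);Q=X[m]
    c=Q.mean(0);u,s,vt=np.linalg.svd(Q[:,:2]-c[:2]);print("ring",m.sum(),c.round(1),vt.round(3),s/np.sqrt(len(Q)),Q.min(0),Q.max(0))
    m=W&ok&(X[...,2]>12)&(X[...,2]<20);Q=X[m];print("base",m.sum(),cv2.minEnclosingCircle(Q[:,:2].astype(np.float32)))
a=cv2.resize(C["scene"][0][150:320,180:360],None,fx=3,fy=3,interpolation=2)
cv2.imwrite("pics/crop1.png",a[...,::-1])
E
```

```text
scene panel 1019 [586.7 169.4  99.1] [[ 0.162 -0.986 -0.022]
 [ 0.969  0.164 -0.183]
 [-0.184 -0.008 -0.983]] [41.96 30.26 10.61]
((-7.177459716796875, -3.8757476806640625), (147.9444580078125, 112.62310028076172), 6.968894004821777)
[[614.3 262.7  93.1]
 [508.1 230.9 113.3]
 [549.3  88.9 106.7]
 [655.5 120.7  86.5]]
grip 54 [553.5 160.5 134.7] [541.7 153.1 115.5] [564.  173.7 146.8]
case ((583.9887084960938, 170.64146423339844), (136.16854858398438, 164.42335510253906), 16.489606857299805) 118.89832665970594
ring 228 [ 605.6 -227.5  132.2] [[ 1.    -0.026]
 [-0.026 -1.   ]] [20.16018979 12.96526037] [ 570.84569052 -282.03128982   90.32298773] [ 637.73168042 -216.60400127  165.66363953]
base 583 ((504.7467041015625, -217.09423828125), 152.43453979492188)
top panel 1940 [581.8 173.8 103.3] [[-0.299  0.954 -0.002]
 [-0.93  -0.291  0.225]
 [ 0.215  0.069  0.974]] [41.69 31.99  1.52]
((0.24135589599609375, 0.07110595703125), (113.27452087402344, 142.4260711669922), 89.00322723388672)
[[654.7 121.2  91. ]
 [614.5 257.8  90.1]
 [508.6 226.8 115.7]
 [548.8  90.1 116.5]]
grip 2 [543.8 157.8 142. ] [541.8 155.  139.1] [545.8 160.5 144.8]
case ((578.3182983398438, 172.7613067626953), (131.672607421875, 157.27169799804688), 17.14432144165039) 127.38739066661901
ring 242 [ 595.8 -221.4  137.6] [[-0.996  0.084]
 [-0.084 -0.996]] [17.7032367  10.46753188] [ 563.35193373 -274.92801649   94.60348515] [ 632.16199877 -213.01868678  168.77610361]
base 387 ((593.7195434570312, -275.4730224609375), 41.70206069946289)
```

View pics/crop1.png

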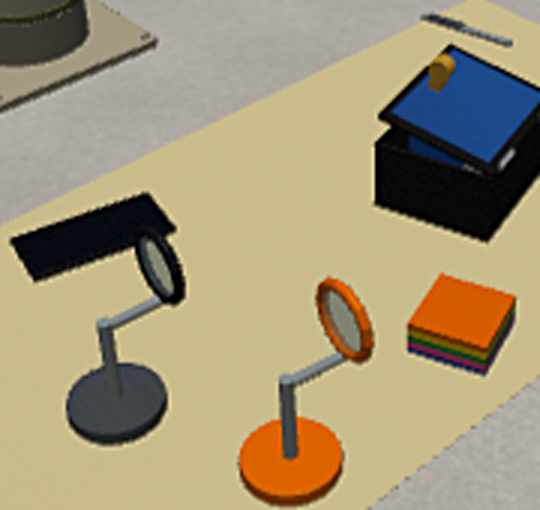

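The crop shows the black-ringed, dark-based loupe at left, which is the one meant. The orange one is a decoy. The hinge is on the case's far side (yaw ≈ 16.8°) and the flap is ajar by about 0.23 rad. I'll move above the grip, turning by 0.14 rad.

Request:
{"method": "send_rows", "body": {"targets": [[-1,[0,0,-0.01],[0,0,0.14]],[-1,[0.0325,-0.041,-0.003],[0,0,0]],[-1,[0.0325,-0.041,-0.003],[0,0,0]],[-1,[0.0325,-0.041,-0.003],[0,0,0]],[-1,[0.0325,-0.041,-0.003],[0,0,0]],[-1,[0.0325,-0.041,-0.003],[0,0,0]],[-1,[0.0325,-0.041,-0.003],[0,0,0]],[-1,[0.0325,-0.041,-0.003],[0,0,0]]]}}

```text
t: 1.1
tcp_pos: [397.4, -225.2, 262.2]
tcp_rot: [0.0, 0.989, 0.146, -0.0]
contact_force: [0.5, 0.1, -0.4]
gripper_width: 85.3
grip_force: 0.0
```

Request:
{"method": "send_rows", "body": {"targets": [[-1,[0.0325,-0.041,-0.003],[0,0,0]],[-1,[0.0325,-0.041,-0.003],[0,0,0]],[-1,[0.0325,-0.041,-0.003],[0,0,0]],[-1,[0.0325,-0.041,-0.003],[0,0,0]],[-1,[0.0325,-0.041,-0.003],[0,0,0]],[-1,[0.0325,-0.041,-0.003],[0,0,0]],[-1,[0.0325,-0.041,-0.003],[0,0,0]],[-1,[0,0,0],[0,0,0]]]}}

```text
t: 2.1
tcp_pos: [531.9, 118.0, 282.9]
tcp_rot: [-0.001, 0.989, 0.149, -0.0]
contact_force: [-0.2, -0.5, 0.8]
gripper_width: 85.2
grip_force: 0.0
```

```bash
python3 - <<'E'
from h import *
o=get_obs();print({k:np.round(o[k],3) for k in("t","tcp_pos","tcp_rot","joint_positions")})
i=camera_info("wrist");p,d=read_camera("wrist");np.savez("pics/w1.npz",p=p,d=d,**i);cv2.imwrite("pics/w1.png",p[...,::-1])
X=cloud(d,i);R=cv2.Rodrigues(np.array(i["rvec"]))[0];print(-R.T@np.array(i["tvec"]).ravel(),R[2])
hsv=cv2.cvtColor(p,cv2.COLOR_RGB2HSV)
m=(d>0)&(hsv[...,0]>10)&(hsv[...,0]<25)&(hsv[...,1]>130)&(hsv[...,2]>60)&(X[...,2]>105)&(X[...,2]<160)
Q=X[m];print(m.sum(),Q.min(0),Q.max(0),np.argwhere(m).mean(0))
a=np.deg2rad(16.8);ex=np.array([np.cos(a),np.sin(a)]);ey=np.array([-ex[1],ex[0]])
print("along x",np.percentile((Q[:,:2]-[578.3,173])@ex,[2,98]),"y",np.percentile((Q[:,:2]-[578.3,173])@ey,[2,98]))
E
```

```text
{'t': np.float64(2.1), 'tcp_pos': array([531.948, 118.02 , 282.893]), 'tcp_rot': array([-0.001,  0.989,  0.149, -0.   ]), 'joint_positions': array([ 0.326,  0.197, -0.715,  1.564,  0.128,  1.429, -1.669])}
[610.89840532 141.03888241 423.97864813] [-0.30342041 -0.09158062 -0.94844559]
501 [ 539.78359905 -156.06413939  105.05892112] [747.80474866 173.83022952 146.43796291] [139.90818363 367.20359281]
along x [-38.37104646  63.69743798] y [-360.75410513    5.5629566 ]
```

View pics/w1.png

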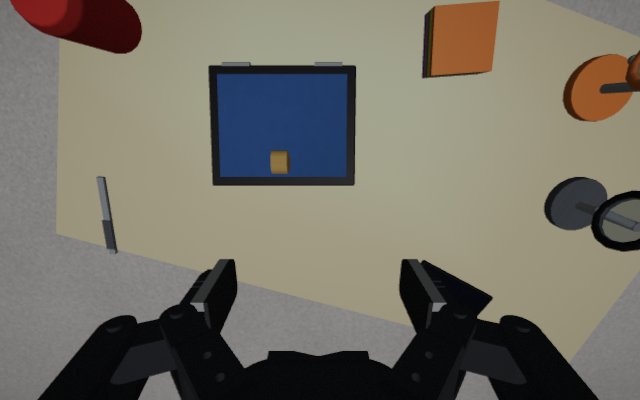

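Wrist view: flap square in the image (210–355 × 66–186), grip at (279,162), black loupe at right (ring ≈ (625,220)). Next is a refined measurement of the grip and flap.

```bash
python3 - <<'E'
from h import *
i=camera_info("wrist");z=np.load("pics/w1.npz");p,d=z["p"],z["d"];X=cloud(d,i)
hsv=cv2.cvtColor(p,cv2.COLOR_RGB2HSV)
W=np.zeros(d.shape,bool);W[145:182,260:300]=1
m=W&(d>0)&(hsv[...,0]<40)&(hsv[...,1]>100)
Q=X[m];a=np.deg2rad(16.8);ex=np.array([np.cos(a),np.sin(a)]);ey=np.array([-ex[1],ex[0]]);c0=np.array([578.3,173])
for q,n in((Q,"grip"),):
  print(n,m.sum(),np.percentile((q[:,:2]-c0)@ex,[1,50,99]),np.percentile((q[:,:2]-c0)@ey,[1,50,99]),np.percentile(q[:,2],[1,50,99]))
W[:]=0;W[50:195,190:370]=1
m=W&(d>0)&(hsv[...,0]>100)&(hsv[...,0]<125)&(hsv[...,1]>120)&(hsv[...,2]>50)
Q=X[m].astype(np.float32);c=Q.mean(0);s,vt=np.linalg.svd(Q-c,full_matrices=False)[1:];print(vt,s/np.sqrt(len(Q)))
r=cv2.minAreaRect(np.c_[(Q-c)@vt[0],(Q-c)@vt[1]].astype(np.float32));bp=cv2.boxPoints(r);print(r[1],(c+bp[:,:1]*vt[0]+bp[:,1:]*vt[1]).round(1),(c+r[0][0]*vt[0]+r[0][1]*vt[1]).round(1))
E
```

```text
grip 394 [-39.40093549 -28.50879692 -18.83162547] [-11.39415536  -4.92787038   3.80629935] [115.10583855 143.25795914 145.94619192]
[[-0.2916375   0.95652723 -0.00177715]
 [ 0.9324197   0.28387186 -0.2236296 ]
 [-0.21340331 -0.06687583 -0.97467256]] [41.28860226 31.40535388  0.72665104]
(109.80254364013672, 141.4285125732422) [[552.4  87.8 113.6]
 [511.  223.  113.4]
 [613.4 254.3  88.8]
 [654.7 119.   89. ]] [582.9 171.  101.2]
```

Request:
{"method": "send_rows", "body": {"targets": [[-1,[0.03,-0.036,0],[0,0,0]],[-1,[0,0,0.045],[0,0,0]],[-1,[0,0,0.045],[0,0,0]],[-1,[0,0,0.045],[0,0,0]],[-1,[0,0,0.02],[0,0,0]],[-1,[0,0,0.01],[0,0,0]],[0.2,[0,0,0],[0,0,0]],[0.2,[0,0,0],[0,0,0]]], "force": 30}}

```text
t: 3.15
tcp_pos: [551.3, 156.9, 119.8]
tcp_rot: [-0.0, 0.989, 0.146, 0.001]
contact_force: [0.2, -0.9, 1.1]
gripper_width: 51.5
grip_force: 0.0
```

```bash
python3 - <<'E'
from h import *
o=get_obs();print({k:np.round(o[k],3) for k in("t","tcp_pos","contact_force","gripper_width")})
i=camera_info("wrist");p,d=read_camera("wrist");cv2.imwrite("pics/w2.png",p[...,::-1])
E
```

```text
{'t': np.float64(3.15), 'tcp_pos': array([551.289, 156.888, 119.771]), 'contact_force': array([ 0.155, -0.906,  1.057]), 'gripper_width': np.float64(51.464)}
```

View pics/w2.png

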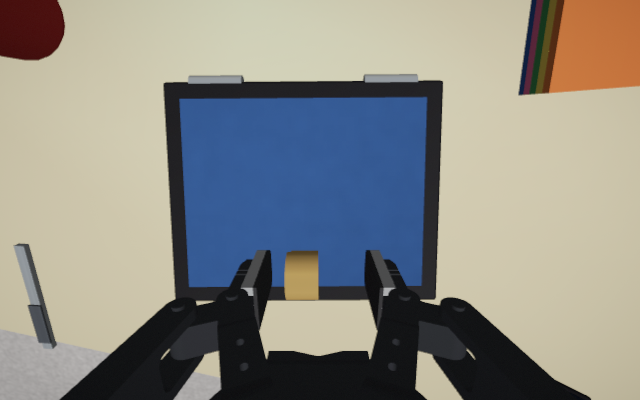

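Grip at columns 285–318, fingers centred at ~319. I need about 8 mm to the image left (tool −y), then close.

Request:
{"method": "send_rows", "body": {"targets": [[0.2,[0,-0.008,0.001],[0,0,0]],[0.2,[0,0,0],[0,0,0]],[1,[0,0,0],[0,0,0]],[1,[0,0,0],[0,0,0]],[1,[0,0,0],[0,0,0]],[1,[0,0,0],[0,0,0]],[1,[0,0,0],[0,0,0]],[1,[0,0,0],[0,0,0]]], "force": 30}}

```text
t: 4.2
tcp_pos: [548.1, 164.3, 117.4]
tcp_rot: [0.0, 0.989, 0.146, 0.0]
contact_force: [-2.3, -0.8, 3.0]
gripper_width: 15.6
grip_force: 35.1
```

Request:
{"method": "send_rows", "body": {"targets": [[1,[0.0053,0,-0.0083],[0,0,0]],[1,[0.006,0,-0.0078],[0,0,0]],[1,[0.0067,0,-0.0072],[0,0,0]],[1,[0.0073,0,-0.0066],[0,0,0]],[1,[0.0079,0,-0.0059],[0,0,0]],[1,[0.0084,0,-0.0052],[0,0,0]],[1,[0.0088,0,-0.0044],[0,0,0]],[1,[0.0092,0,-0.0036],[0,0,0]]]}}

```text
t: 5.2
tcp_pos: [605.7, 181.9, 166.7]
tcp_rot: [-0.0, 0.989, 0.146, -0.0]
contact_force: [-5.0, -0.6, -3.5]
gripper_width: 15.4
grip_force: 31.6
```

```bash
python3 - <<'E'
from h import *
p,d=read_camera("scene");cv2.imwrite("pics/s2.png",cv2.resize(p[100:270,180:440],None,fx=3,fy=3)[...,::-1])
E
```

```text
(no output)
```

View pics/s2.png

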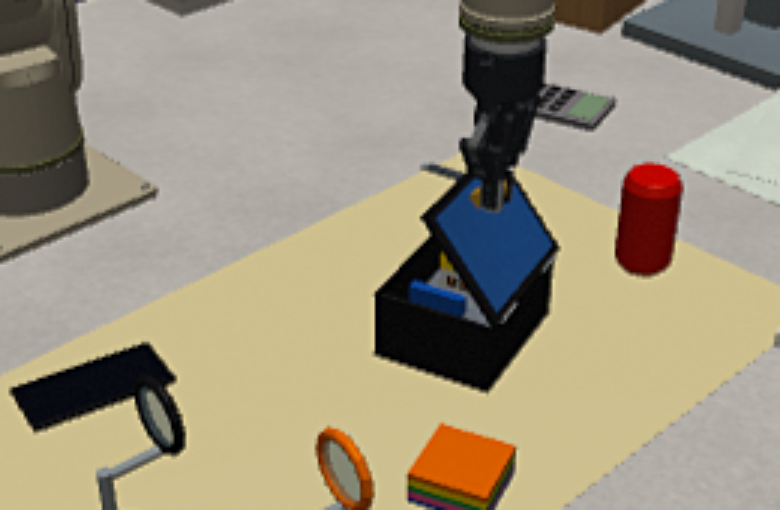

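The flap is about half open (~0.9 rad) and moving well. The blue plate is in the −y slot (crop (437,298)) and the yellow one in the +y slot (crop (448,260)). I'll continue.

Request:
{"method": "send_rows", "body": {"targets": [[1,[0.0095,0,-0.0028],[0,0,0]],[1,[0.0097,0,-0.0019],[0,0,0]],[1,[0.0098,0,-0.001],[0,0,0]],[1,[0.0099,0,0],[0,0,0]],[1,[0.0098,0,0.0007],[0,0,0]],[1,[0.0097,0,0.0016],[0,0,0]],[1,[0.0096,0,0.0025],[0,0,0]],[1,[0.0093,0,0.0033],[0,0,0]]]}}

```text
t: 6.25
tcp_pos: [680.3, 204.9, 165.4]
tcp_rot: [-0.001, 0.989, 0.146, 0.001]
contact_force: [-3.8, 2.4, 4.9]
gripper_width: 15.6
grip_force: 33.0
```

Request:
{"method": "send_rows", "body": {"targets": [[1,[0.005,0,0.002],[0,0,0]],[1,[0,0,0],[0,0,0]],[0.2,[0,0,0],[0,0,0]],[0.2,[0,0,0],[0,0,0]],[0.2,[0,0,-0.03],[0,0,0]],[0.2,[0,0,-0.045],[0,0,0]],[0.2,[0,0,-0.045],[0,0,0]],[0.2,[0,0,-0.03],[0,0,0]]]}}

```text
t: 7.25
tcp_pos: [684.5, 204.8, 314.4]
tcp_rot: [0.0, 0.989, 0.145, 0.001]
contact_force: [0.5, 0.2, -0.0]
gripper_width: 34.2
grip_force: 0.0
```

```bash
python3 - <<'E'
from h import *
for n in("scene","top","wrist"):
    p,d=read_camera(n);np.savez(f"pics/{n}3.npz",p=p,d=d)
    if n!="top":
        cv2.imwrite(f"pics/{n}3.png",(p[100:300,180:440] if n=="scene" else p)[...,::-1])
a=cv2.imread("pics/scene3.png");b=cv2.imread("pics/wrist3.png");T=np.load("pics/top3.npz")["p"][150:250,220:480][...,::-1]
v=np.zeros((600,800,3),np.uint8);v[:300,:390]=cv2.resize(a,(390,300));v[:300,400:800]=cv2.resize(b,(400,300));v[300:600,:780]=cv2.resize(T,(780,300))
cv2.imwrite("pics/m3.png",v)
o=get_obs();print(o["t"],o["tcp_pos"],o["joint_positions"])
E
```

```text
7.4 [684.69448064 205.1191406  313.6343986 ] [ 0.00822808  0.59280088 -0.65307521  1.00469729  0.34837132  1.63814579
 -1.81051198]
```

View pics/m3.png

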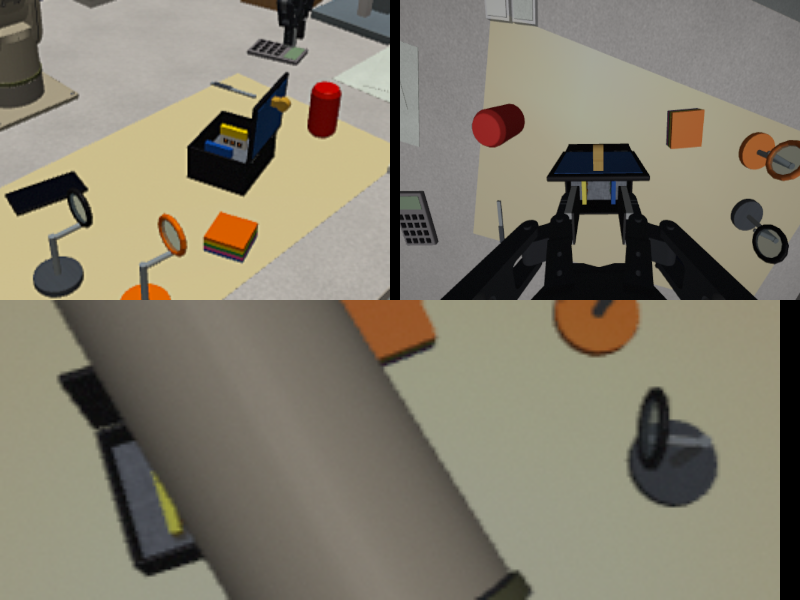

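The montage shows the flap upright at about 1.7 rad, the blue plate in the −y slot, the yellow one in the +y slot, and the loupe untouched. Next I measure the blue plate and the black loupe.

```bash
cat > m.py <<'E'
from h import *
def loupe(p,d,i,n):
    X=cloud(d,i);v=p.max(2).astype(int);ok=d>0
    near=np.hypot(X[...,0]-595,X[...,1]+225)<60
    sat=p.max(2).astype(int)-p.min(2)
    m=(ok&near&(X[...,2]>92)&(X[...,2]<170)&(X[...,1]>-237)&(v<70)&(sat<40))
    Q=X[m]
    if len(Q)<40: print(n,"few",len(Q));return
    for _ in range(4):
        c=np.median(Q,0);c=Q.mean(0);vt=np.linalg.svd(Q-c,full_matrices=False)[2];r=(Q-c)@vt[2];Q=Q[abs(r)<max(6,0)]
    q=np.c_[(Q-c)@vt[0],(Q-c)@vt[1]].astype(np.float32);cc,rr=cv2.minEnclosingCircle(q)
    print(n,"ring",len(Q),"normal",vt[2].round(3),"centre",(c+cc[0]*vt[0]+cc[1]*vt[1]).round(1),"R",round(rr,1),"mean",c.round(1))
    m=ok&(np.hypot(X[...,0]-595,X[...,1]+275)<60)&(X[...,2]>10)&(X[...,2]<22)&(sat<40)
    if m.sum()>50:print(n,"base",m.sum(),cv2.minEnclosingCircle(X[m][:,:2].astype(np.float32)))
E
python3 - <<'E'
from m import *
z=np.load("pics/scene3.npz")
for n in("scene","top","wrist"):
    z=np.load(f"pics/{n}3.npz");i=camera_info(n);loupe(z["p"],z["d"],i,n)
    X=cloud(z["d"],i);h=cv2.cvtColor(z["p"],cv2.COLOR_RGB2HSV);m=(z["d"]>0)&(h[...,0]>100)&(h[...,0]<125)&(h[...,1]>120)&(h[...,2]>40)&(np.hypot(X[...,0]-574,X[...,1]-134)<42)&(X[...,2]>67)&(X[...,2]<78)
    if m.sum()>5:
        Q=X[m];print("blue top",n,m.sum(),cv2.minAreaRect(Q[:,:2].astype(np.float32)),np.percentile(Q[:,2],[5,95]))
E
```

```text
scene ring 199 normal [ 0.065  0.998 -0.026] centre [ 602.3 -223.9  133.2] R 35.4 mean [ 605.8 -224.1  136. ]
scene base 606 ((597.4668579101562, -275.7899169921875), 42.851558685302734)
blue top scene 57 ((576.434814453125, 133.47854614257812), (60.034854888916016, 14.81566047668457), 16.13888168334961) [67.84176842 73.25831383]
top ring 212 normal [-0.081 -0.996 -0.037] centre [ 598.2 -218.7  133.9] R 35.4 mean [ 595.4 -218.7  140.8]
top base 419 ((593.8390502929688, -275.5045166015625), 41.986732482910156)
wrist ring 1311 normal [0.098 0.995 0.007] centre [ 600.7 -218.6  127.7] R 35.6 mean [ 603.1 -218.9  131.8]
wrist base 1338 ((594.4114990234375, -276.5526428222656), 42.51227951049805)
blue top wrist 202 ((571.0567626953125, 132.73008728027344), (50.35096740722656, 9.400586128234863), 18.157487869262695) [67.41580789 69.81329831]
```

Request:
{"method": "send_rows", "body": {"targets": [[0.2,[-0.0435,0.012,0],[0,0,0]],[0.2,[-0.0435,0.012,0],[0,0,0]],[0.2,[-0.0435,0.0115,0],[0,0,0]],[0.2,[0,0,0.0435],[0,0,0]],[0.2,[0,0,0.0435],[0,0,0]],[0.2,[0,0,0.0435],[0,0,0]],[0.2,[0,0,0.0435],[0,0,0]],[0.2,[0,0,0],[0,0,0]]]}}

```text
t: 8.4
tcp_pos: [566.8, 132.2, 134.1]
tcp_rot: [0.0, 0.989, 0.146, -0.004]
contact_force: [0.0, 1.1, 0.5]
gripper_width: 34.2
grip_force: 0.0
```

```bash
python3 - <<'E'
from h import *
o=get_obs();print(o["t"],o["tcp_pos"],o["tcp_rot"],o["gripper_width"])
i=camera_info("wrist");p,d=read_camera("wrist");cv2.imwrite("pics/w4.png",p[...,::-1])
X=cloud(d,i);h=cv2.cvtColor(p,cv2.COLOR_RGB2HSV);m=(d>0)&(h[...,0]>100)&(h[...,0]<125)&(h[...,1]>120)&(h[...,2]>40)&(np.hypot(X[...,0]-574,X[...,1]-134)<42)&(X[...,2]>67)&(X[...,2]<78)
Q=X[m];print(m.sum(),cv2.minAreaRect(Q[:,:2].astype(np.float32)),np.percentile(Q[:,2],[5,95]))
E
```

```text
8.4 [566.7625983  132.2360713  134.09521507] [ 2.73250677e-04  9.89321141e-01  1.45706506e-01 -3.63592664e-03] 34.15038136898427
931 ((575.280029296875, 134.39918518066406), (60.5145263671875, 9.203873634338379), 17.129718780517578) [69.44727168 71.6006846 ]
```

View pics/w4.png

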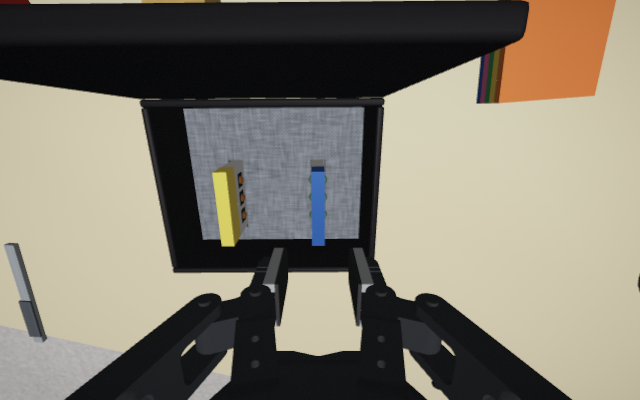

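The blue plate (col 318, rows 165–245) is centred between the fingers (col 320). Going down to grip its top 24 mm.

Request:
{"method": "send_rows", "body": {"targets": [[0.2,[0.003,0.0005,0.03],[0,0,0]],[0.2,[0,0,0.03],[0,0,0]],[0.2,[0,0,0.02],[0,0,0]],[0.2,[0,0,0.006],[0,0,0]],[0.2,[0,0,0],[0,0,0]],[1,[0,0,0],[0,0,0]],[1,[0,0,0],[0,0,0]],[1,[0,0,0],[0,0,0]]], "force": 40}}

```text
t: 9.45
tcp_pos: [573.1, 134.2, 53.1]
tcp_rot: [0.0, 0.989, 0.146, 0.001]
contact_force: [-1.3, -0.2, 6.6]
gripper_width: 9.1
grip_force: 40.6
```

Request:
{"method": "send_rows", "body": {"targets": [[1,[0,0,0],[0,0,0]],[1,[0,0,0],[0,0,0]],[1,[0,0,-0.004],[0,0,0]],[1,[0,0,-0.006],[0,0,0]],[1,[0,0,-0.01],[0,0,0]],[1,[0,0,-0.02],[0,0,0]],[1,[0,0,-0.02],[0,0,0]],[1,[0,0,0],[0,0,0]]]}}

```text
t: 10.45
tcp_pos: [573.6, 134.4, 114.5]
tcp_rot: [0.0, 0.989, 0.146, 0.002]
contact_force: [0.6, -0.6, -1.6]
gripper_width: 9.0
grip_force: 39.7
```

Request:
{"method": "send_rows", "body": {"targets": [[1,[0,0,-0.03],[0,0,0]],[1,[0,0,-0.03],[0,0,0]],[1,[0,0,-0.01],[0,0,0.126]],[1,[0,0,0],[0,0,0.126]],[1,[0,0,0],[0,0,0.126]],[1,[0.005,0.02,0],[0,0,0]],[1,[0.01,0.04,0],[0,0,0]],[1,[0.01,0.04,0],[0,0,0]]]}}

```text
t: 11.45
tcp_pos: [588.6, 31.2, 181.7]
tcp_rot: [0.0, 0.999, -0.042, -0.0]
contact_force: [-0.1, -0.7, -0.2]
gripper_width: 8.9
grip_force: 39.7
```

Request:
{"method": "send_rows", "body": {"targets": [[1,[0.01,0.04,0],[0,0,0]],[1,[0.01,0.04,0],[0,0,0]],[1,[0.005,0.03,0],[0,0,0]],[1,[0.005,0.02,0],[0,0,0]],[1,[0,0.01,0],[0,0,0]],[1,[0,0,0.015],[0,0,0]],[1,[0,0,0],[0,0,0]],[1,[0,0,0],[0,0,0]]]}}

```text
t: 12.45
tcp_pos: [606.6, -108.6, 166.8]
tcp_rot: [-0.0, 0.999, -0.042, -0.0]
contact_force: [-0.4, 0.5, -1.5]
gripper_width: 9.1
grip_force: 39.7
```

```bash
cat > plate.py <<'E'
from m import *
def plate(p,d,i,o):
    T=o["tcp_pos"];X=cloud(d,i);h=cv2.cvtColor(p,cv2.COLOR_RGB2HSV).astype(int);near=(d>0)&(np.linalg.norm(X-(T-[0,0,12]),axis=2)<50)
    white=near&(h[...,1]<60)&(h[...,2]>110);blue=near&(h[...,0]>100)&(h[...,0]<125)&(h[...,1]>120)&(h[...,2]>40);green=near&(h[...,0]>40)&(h[...,0]<90)&(h[...,1]>80)
    for n,m in(("white",white),("blue",blue),("green",green)):
        Q=X[m]
        if len(Q)<8:print(n,len(Q));continue
        print(n,len(Q),np.median(Q,0).round(1),"lo",np.percentile(Q,2,axis=0).round(1),"hi",np.percentile(Q,98,axis=0).round(1))
        if len(Q)>60:
            c=Q.mean(0);vt=np.linalg.svd(Q-c,full_matrices=False)[2];print("   normal",vt[2].round(3),"long",vt[0].round(3))
E
python3 - <<'E'
from plate import *
o=get_obs();print(o["t"],o["tcp_pos"],o["tcp_rot"],o["gripper_width"],o["joint_positions"].round(2))
V=[]
for n in("scene","top","wrist"):
    i=camera_info(n);p,d=read_camera(n);np.savez(f"pics/{n}5.npz",p=p,d=d)
    print(n);loupe(p,d,i,n);plate(p,d,i,o);V.append(p)
v=np.zeros((600,800,3),np.uint8);v[:300,:390]=cv2.resize(V[0][130:330,150:410],(390,300));v[:300,400:800]=cv2.resize(V[2],(400,300));v[300:,:780]=cv2.resize(V[1][150:250,220:480],(780,300))
cv2.imwrite("pics/m5.png",v[...,::-1])
E
```

```text
12.45 [ 606.6479607  -108.57790729  166.79396441] [-1.71605108e-04  9.99127078e-01 -4.17735680e-02 -1.43684169e-04] 9.07653651044804 [ 0.51  0.4  -0.52  1.55  0.21  1.25 -1.7 ]
scene
scene ring 196 normal [ 0.068  0.997 -0.029] centre [ 603.5 -224.1  132.3] R 35.1 mean [ 605.9 -224.1  136.4]
scene base 610 ((595.8818969726562, -275.61053466796875), 43.99375915527344)
white 21 [ 617.7 -110.7  147.8] lo [ 579.7 -116.8  125.1] hi [ 641.7 -102.3  191.3]
blue 72 [ 631.4 -113.   182.4] lo [ 611.6 -117.   166.6] hi [ 641.  -104.1  186.5]
   normal [ 0.126  0.971 -0.204] long [ 0.915 -0.193 -0.353]
green 13 [ 610.2 -115.   153.5] lo [ 590.3 -116.8  149.8] hi [ 627.6 -111.9  155.8]
top
top few 0
white 8 [ 600.  -103.5  129.5] lo [ 581.1 -104.1  127.3] hi [ 610.3 -102.7  131.8]
blue 47 [ 590.4 -107.6  186.1] lo [ 578.3 -113.2  175. ] hi [ 601.7 -102.2  198.2]
green 0
wrist
wrist ring 4040 normal [0.103 0.994 0.023] centre [ 600.1 -218.5  129.1] R 36.7 mean [ 605.8 -219.3  137.7]
wrist base 2866 ((595.8191528320312, -275.92645263671875), 41.93760681152344)
white 73 [ 618.5 -106.7  184.5] lo [ 579.7 -118.5  128.4] hi [640.  -92.9 203.3]
   normal [0.131 0.99  0.051] long [-0.442  0.012  0.897]
blue 2308 [ 616.6 -110.4  184.5] lo [ 581.5 -116.3  168. ] hi [ 639.6 -104.3  189.4]
   normal [-0.083 -0.996 -0.03 ] long [-0.993  0.08   0.087]
green 20 [ 625.8 -117.7  152.6] lo [ 610.8 -118.6  151.1] hi [ 635.3 -104.5  170.6]
```

View pics/m5.png

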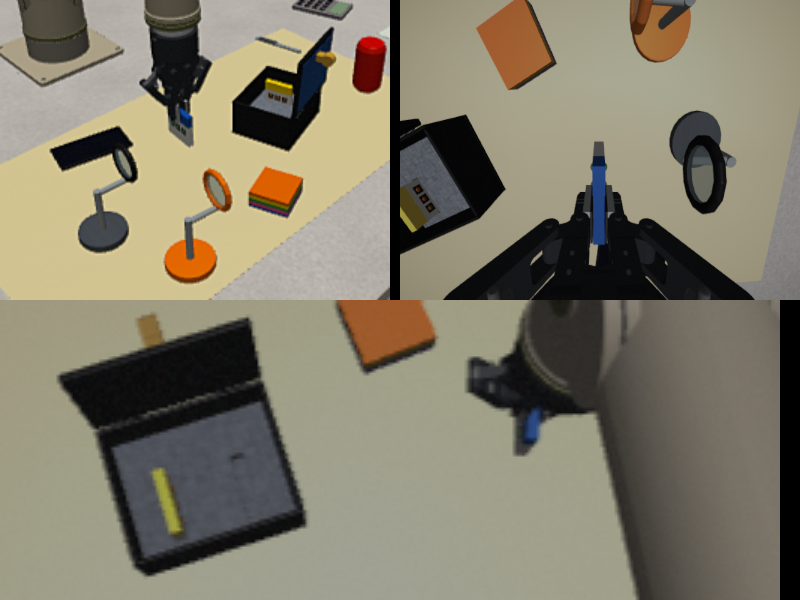

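Montage: plate held upright, stones visible below the fingers (scene crop (183,127)), yellow plate still in its slot, loupe ring at wrist (705,175). Next: 22 mm down and 72 mm toward the lens.

Request:
{"method": "send_rows", "body": {"targets": [[1,[0,0,0.011],[0,0,0]],[1,[0,0,0.011],[0,0,0]],[1,[0,0.012,0],[0,0,0]],[1,[0,0.02,0],[0,0,0]],[1,[0,0.018,0],[0,0,0]],[1,[0,0.01,0],[0,0,0]],[1,[0,0.008,0],[0,0,0]],[1,[0,0.004,0],[0,0,0]]]}}

```text
t: 13.6
tcp_pos: [600.6, -181.9, 145.0]
tcp_rot: [-0.0, 0.999, -0.043, 0.0]
contact_force: [0.5, -0.2, -0.6]
gripper_width: 9.2
grip_force: 39.7
```

Request:
{"method": "send_rows", "body": {"targets": [[1,[0,0,0],[0,0,0]],[1,[0,0,0],[0,0,0]],[1,[0,0,0],[0,0,0]],[1,[0,0,0],[0,0,0]],[1,[0,0,0],[0,0,0]],[1,[0,0,0],[0,0,0]],[1,[0,0,0],[0,0,0]],[1,[0,0,0],[0,0,0]]]}}

```text
t: 14.6
tcp_pos: [600.6, -181.6, 144.9]
tcp_rot: [0.0, 0.999, -0.043, 0.0]
contact_force: [0.5, 0.4, -0.5]
gripper_width: 9.1
grip_force: 39.7
```

```bash
python3 - <<'E'
from plate import *
o=get_obs();print(o["t"],o["tcp_pos"],o["tcp_rot"],o["gripper_width"],o["contact_force"].round(1))
V=[]
for n in("scene","wrist"):
    i=camera_info(n);p,d=read_camera(n)
    print(n);loupe(p,d,i,n);plate(p,d,i,o);V.append(p)
    # expected projections: lens centre, stone target
    print(proj([[600.3,-220.5,130],[603.8,-180.7,130]],i))
v=np.zeros((520,800,3),np.uint8);v[:,:400]=cv2.resize(V[0][195:299,200:280],(400,520),interpolation=2);v[:520,400:]=cv2.resize(V[1][100:360,260:460],(400,520))
cv2.imwrite("pics/m6.png",v[...,::-1])
E
```

```text
14.6 [ 600.56466924 -181.57896007  144.92509731] [ 3.85287822e-05  9.99092154e-01 -4.26012269e-02  3.37117478e-05] 9.133870862483938 [ 0.5  0.4 -0.5]
scene
scene ring 87 normal [ 0.278  0.833 -0.479] centre [ 601.4 -213.9  136.8] R 38.8 mean [ 608.2 -218.7  132.5]
scene base 607 ((597.2181396484375, -277.0942077636719), 43.23550033569336)
white 68 [ 607.1 -223.5  134.1] lo [ 580.4 -225.7  104.9] hi [ 635.1 -178.7  171.1]
   normal [-0.891  0.453  0.017] long [ 0.408  0.817 -0.408]
blue 77 [ 624.2 -186.   161.2] lo [ 603.2 -189.9  146.1] hi [ 634.1 -176.8  169.5]
   normal [ 0.141  0.975 -0.172] long [ 0.88  -0.203 -0.43 ]
green 13 [ 606.7 -188.4  131.7] lo [ 585.9 -196.   129.5] hi [ 622.  -186.1  148.1]
[[232.71154774 237.89888097]
 [246.58966915 231.38716179]]
wrist
wrist ring 1237 normal [-0.77   0.634 -0.066] centre [ 616.5 -205.5  134.1] R 41.6 mean [ 615.7 -205.5  142.5]
wrist base 3450 ((595.9215698242188, -276.1925964355469), 41.860198974609375)
white 92 [ 611.  -179.5  162.8] lo [ 570.7 -214.4  107.3] hi [ 633.5 -174.2  181. ]
   normal [ 0.205 -0.955  0.213] long [-0.583 -0.295 -0.757]
blue 2296 [ 610.4 -182.9  162.2] lo [ 575.4 -188.8  145.9] hi [ 633.3 -176.8  167.3]
   normal [-0.086 -0.996 -0.032] long [-0.993  0.083  0.089]
green 27 [ 619.4 -190.5  130.5] lo [ 573.6 -218.   119.7] hi [ 629.4 -176.9  159.5]
[[380.5030104  247.01351603]
 [314.8099802  246.84624464]]
```

View pics/m6.png

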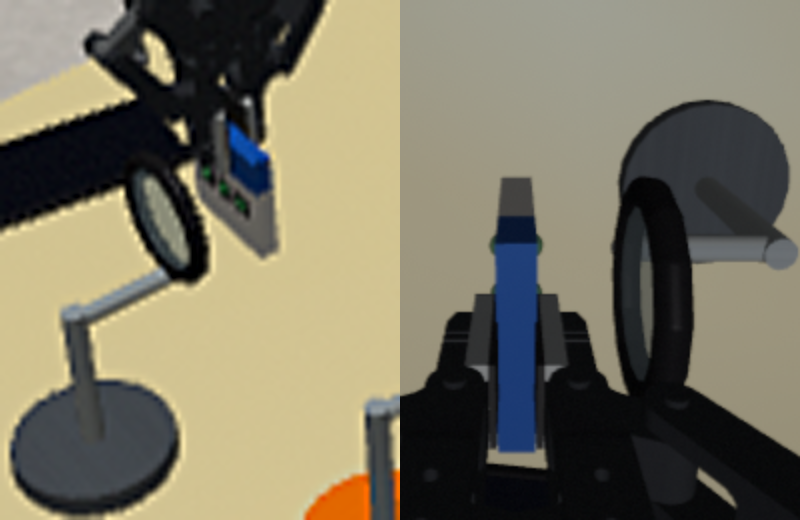

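The middle stone is at scene pixel (245,232.6), against (244.9,232.2) expected for the target, and the ring matches too. One last check that the plate is not tilted in its plane: cast the three stones onto the face plane.

```bash
python3 - <<'E'
from plate import *
n="scene";i=camera_info(n);p,d=read_camera(n);o=get_obs();T=o["tcp_pos"]
K=np.array(i["mtx"]);R=cv2.Rodrigues(np.array(i["rvec"]))[0];C=-R.T@np.array(i["tvec"]).ravel()
N=np.array([.085,.9964,0]);L=np.array([.9964,-.085,0]);P0=T-5*N
s=8;a=cv2.resize(p[215:255,232:262],None,fx=s,fy=s,interpolation=cv2.INTER_CUBIC);h=cv2.cvtColor(a,cv2.COLOR_RGB2HSV).astype(int)
def cast(u,v):
    r=R.T@np.linalg.inv(K)@[u,v,1];X=C+r*((P0-C)@N)/(r@N);return ((X-T)@L).round(1),X[2].round(1),X.round(1)
m=((h[...,0]>40)&(h[...,0]<90)&(h[...,1]>90)).astype(np.uint8)
k,lab,st,ce=cv2.connectedComponentsWithStats(m)
for j in range(1,k):
    if st[j,4]>60:print(st[j,4],cast(232+(ce[j,0]+.5)/s-.5,215+(ce[j,1]+.5)/s-.5))
E
```

```text
285 (np.float64(-13.4), np.float64(130.7), array([ 586.8, -185.4,  130.7]))
253 (np.float64(2.2), np.float64(129.8), array([ 602.3, -186.7,  129.8]))
297 (np.float64(17.8), np.float64(129.8), array([ 617.9, -188. ,  129.8]))
```

Stones are level, with the middle one at z ≈ 130 and within about 1 mm of the lens axis. Handing in.

```bash
python3 -c "
from station import *
print(close_job())"
```

```text
the job is handed in; nothing more can be done
None
```

I handed in the job with the flap standing open and the gripper still holding the blue plate upright before the black loupe; by my last measurements its middle stone is about 39 mm from the lens and within about 1 mm of its axis.

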